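# Turn a drawer front over at the fence and lay it on the paint rack

### The job

The bare back of the small blue drawer front is to be painted next. Tip it up against the A-shaped fence so that it stands on one of its short ends, leaning on the fence, and let go of it there; then take hold of it again and lay it blue face down across both yellow stands of the paint rack, centred and square, and let go. Leave the roll of tape, the steel block, the drill stand and the screwdriver where they are.

Things in the scene. Friction and masses are not known exactly. Their poses are not given: they have to be found in the camera images.
- panel_centre (a point): Centre (half-way through) of the loose wooden drawer front: a plain board 56 mm wide along its x, 150 mm long along its y and 14 mm thick along its z, about 0.12 kg (0.08 to 0.17). Its +z face is painted blue, its -z face is bare light wood. It starts lying flat, blue face up, beside the fence, on either side of it.
- fence: Fixed fence, shaped like a long low tent, 300 mm along its x. Both long faces are plane plywood that lean 15 degrees off plumb towards the ridge: each meets the worktop 32 mm from the middle (at y = +32 and -32 mm) and is 12 mm from the middle at 75 mm height; a ridge bar tops it at 77 mm. Origin in the middle of its underside, z up. Either face may be used.
- rack: Fixed paint rack, across the fence from the drawer front's start: base 60 (x) by 140 (y) by 12 mm high with two yellow stands at y = +40 and -40 mm, each 36 mm long (x), 10 mm thick (24 mm below 32 mm height), its rounded rubber top 60 mm above the worktop. The drawer front goes with its length along the rack's y (either way round), its middle over the origin. Origin mid-underside, z up.
- tape_centre (a point): Centre of a loose roll of black tape lying flat, 62 mm across, 19 mm high, close beside the fence. To be left alone.
- block_centre (a point): Centre of a loose milled steel block, 40 mm (x) by 60 mm (y), 28 mm high, close beside the fence. To be left alone.
- drills_centre (a point): Middle of a loose wooden drill stand with upright drills, 32 mm (x) by 100 mm (y), 98 mm high, behind the far end of the fence. To be left alone.
- driver_centre (a point): Middle of a loose screwdriver with red handle lying flat, 201 mm long along its y, 31 mm wide, 27 mm high, beyond the far end of the fence, to its left. To be left alone.
Things that resemble listed ones, but are neither listed nor needed, are in the scene too. Leave any red look-alike of the part that bears panel_centre alone.

How it is judged:
On the way:
1. the drawer front stands on a short end, leaning on the fence, not held by the gripper (angle between panel_centre's own z axis and vertical between 1.1 and 2.04 rad and (angle between panel_centre's own y axis and vertical below 0.5 rad or angle between panel_centre's own y axis and vertical above 2.64 rad) and contact force between panel and fence above 0.03 N and contact force between the fingers and panel below 0.05 N and linear speed of panel below 0.05 m/s), for 0.3 s.
At the end, for the whole second after the job is handed in: The drawer front lies at rest and released, blue face down, level on both stands of the paint rack (centre 63 to 71 mm above the worktop), its middle within 15 mm of the rack's middle across the rack (x) and 25 mm along it (y), its length within 0.17 rad of the rack's y (angle between panel_centre's own z axis and vertical above 3.05 rad and x of panel_centre in the frame of rack between -0.015 and 0.015 m and y of panel_centre in the frame of rack between -0.025 and 0.025 m and z of panel_centre in the frame of rack between 0.063 and 0.071 m and angle between the y axis of panel_centre and the y axis of rack, either way round below 0.17 rad and linear speed of panel below 0.02 m/s and contact force between panel and rack above 0.3 N); the robot touches nothing.
It fails at once if the roll of black tape is shifted by more than 20 mm (distance of tape_centre from where it was at the start of the episode above 0.02 m).
It fails at once if the steel block is shifted by more than 20 mm (distance of block_centre from where it was at the start of the episode above 0.02 m).
It fails at once if the drill stand is shifted by more than 20 mm (distance of drills_centre from where it was at the start of the episode above 0.02 m).
It fails at once if the screwdriver is shifted by more than 20 mm (distance of driver_centre from where it was at the start of the episode above 0.02 m).
It also fails if it takes over 58 s, if anything falls off the work surface, if the arm or the gripper's body presses on something with over 40 N, if the wrist force passes 120 N, or if a joint passes its speed limit or range.

### The arm

A 7-joint arm with a two-finger parallel gripper is mounted at the origin on a cart in front of the work surface, level with it; the furniture and walls round the work are solid. World frame = base frame: x ahead of the robot, y to its left, z up, the work surface at z = 0. Lengths are in m, angles in rad, forces in N, time in s.
With the tool pointing down it reaches from about 0.4 to 0.85 m from the base axis. Payload 10.4 kg.
Tool frame: the origin (TCP) lies midway between the tips of the shut fingers; the grasp point (between the pads) lies 19 mm behind it (r.grasp_offset is the distance from the TCP to the grasp point, in m); x points along the fingers, y is the direction in which the jaws open and shut, and the axes are right-handed (so a half turn about x gives the same grasp; the last joint's range is limited). The gripper opens to 87 mm and grips with 3 to 60 N. Pads are 19 mm wide; open, the fingers measure 117 mm over their backs; the gripper's body (75 mm by 190 mm) begins 51 mm behind the grasp point.
Start: joints at [-0.023, 0.332, -0.065, 1.46, 0.022, 1.35, -0.088], TCP at [0.625, 0, 0.223] pointing down, gripper open.
Joint ranges: [-2.6, 2.6], [-0.5, 2.12], [-1.47, 1.34], [0.16, 2.42], [-1.27, 4.41], [0.06, 2.06], [-2.6, 2.6]. Speed limits (rad/s): [2.22, 2.22, 2.79, 2.79, 3.14, 3.14, 3.14].

### API

Orientations are given as a unit quaternion [x, y, z, w].
In Python, from bench import r, vision, close_job gives the robot as it stands. The module is installed in compiled form; this text tells all that it offers.
- The arm moves only by the shell command python3 -m pendant 'ROWS' [OPENING] [FORCE]. ROWS is text: rows parted by semicolons, each of 6 numbers parted by spaces: the shift along the tool's x, y, z in units of 0.25 m (1.0 is 0.25 m), then the turn, a rotation vector about the tool's x, y, z in units of 1.5 rad (1.0 is 1.5 rad). A call has 1 to 8 rows; each row is the pose to reach, as a shift and turn from the pose commanded when the call began, along the tool's axes at that moment; what a row does not reach only later rows make up. A row lasts 1/10 s, in which the tool goes at most 50 mm and 8.59 degrees, less where a joint would pass 70% of its speed; a pose out of reach is approached as far as the arm can. A call with a number of a shift or a turn outside -1 to 1 is refused whole. A call with a gripper value outside its range is refused whole. OPENING is the gripper command: -1 is shut, 1 is fully open, values between are in proportion, set as the call begins (- or left out, the last holds). The fingers move at their own pace and stop on an object; FORCE is the grip in N (left out, the last holds). Time passes only in rows, so rows that repeat a pose let the fingers close. It gives the time, the measured TCP pose, the force and the opening at its end, in the units of the state.
- r.read_state(): the state, without advancing time (a new reading comes with each control period).
- vision.camera(name): name is "scene" or "side" or "wrist"; returns (picture, depth): 420x560x3 uint8, blue, green, red; 420x560 float32, m along the optical axis (not along the pixel's ray), 0 where there is no reading.
- vision.get_calibration(name): a dict with "camera_matrix" (3x3 intrinsics, pixels), "k1" (the pictures are not rectified: a ray, as slopes to the right and down, at radius r is drawn at 1 + k1 r^2 times it, then the intrinsics apply), "rvec" (rotation vector, rad) and "tvec" (3), from world to camera coordinates, as OpenCV has them. Camera axes: x right, y down, z forward; pixel columns grow to the right and rows downward; lengths in m; the calibration is good to about 2 mm. A picture is of the moment at which its call begins: read the wrist's pose just before it. get_calibration takes no time and is no camera call; for the wrist camera it gives the pose at the moment of the call.
- close_job(): hands the job in, once; it reports no verdict.
The state is a dict: "time": time; "joint_positions": joint angles; "joint_vel": joint speeds; "joint_torque": joint torques, N m; "ee_pos": TCP position; "eef_rot": TCP orientation; "ft_force": force on the tool from outside, world axes, zero at the start; "torque": the same for the moment, N m; "width": finger opening in m.
Only numpy, scipy, OpenCV 4.12 (cv2) and the standard library are available. Lean on these libraries where they do the work, as an engineer would, in place of code of your own. Each camera call takes 0.05 s, during which the arm holds its last target. There are 200 camera calls.

## Working session

There is one attempt and no reset: what is moved stays moved. The work goes in short steps, Python scripts to look and compute and a shell command to move; the robot and the scene stay as the last step left them, time stands still between calls to the robot, and variables do not carry over. Pictures are saved under pics/ and viewed, about 8 in all and at most 12, crops included, and the job is handed in when it is done.

```bash
mkdir -p pics; cat > h.py <<'E'
import numpy as np,cv2
from bench import r,vision
from scipy.spatial.transform import Rotation as R
def cal(n):
    c=vision.get_calibration(n);return np.array(c["camera_matrix"]),c["k1"],R.from_rotvec(np.ravel(c["rvec"])).as_matrix(),np.ravel(c["tvec"])
def ray(n,px,c=None):
    K,k1,Rm,t=c or cal(n)
    px=np.atleast_2d(np.array(px,float))
    d=np.c_[(px[:,0]-K[0,2])/K[0,0],(px[:,1]-K[1,2])/K[1,1]]
    u=d.copy()
    for _ in range(20): u=d/(1+k1*(u**2).sum(1,keepdims=True))
    v=np.c_[u,np.ones(len(u))]
    return -Rm.T@t, v@Rm, v
def onplane(n,px,z,c=None):
    o,d,_=ray(n,px,c); return o+d*((z-o[2])/d[:,2])[:,None]
def pts(n,px,dep,c=None):
    o,d,_=ray(n,px,c); px=np.atleast_2d(px).astype(int)
    return o+d*dep[px[:,1],px[:,0]][:,None]
E
python3 - <<'E'
from h import *
for n in("scene","side"):
    p,d=vision.camera(n);cv2.imwrite(f"pics/{n}0.png",p);np.save(f"pics/{n}0.npy",d);K,k,Rm,t=cal(n);print(n,-Rm.T@t,Rm[2])
print(r.read_state(),r.grasp_offset)
E
```

```text
scene [0.25576496 0.62362101 0.88705436] [ 0.32046335 -0.6042545  -0.72950651]
side [ 0.4837792  -0.95942963  0.55158   ] [ 0.10562686  0.88791419 -0.44771795]
{'time': 0.1, 'joint_positions': array([-0.02260559,  0.33278974, -0.06469203,  1.46086944,  0.02161323,
        1.3498923 , -0.08851672]), 'joint_vel': array([ 0.00119175, -0.00059226,  0.00096024,  0.00023536,  0.00069716,
        0.00064943, -0.00034755]), 'joint_torque': array([ 3.16136166e-04, -6.24538064e+01,  2.38312193e-02, -3.90717781e+01,
       -6.15657773e-02,  3.65302863e-02,  4.60620026e-05]), 'ee_pos': array([ 6.24650793e-01, -9.55120825e-06,  2.21839521e-01]), 'eef_rot': array([-0.49966544, -0.50029775,  0.5003325 , -0.49970391]), 'ft_force': array([-0.44922481,  0.93803292, -0.19495327]), 'torque': array([ 0.04652171,  0.01624566, -0.02228043]), 'width': 0.0872252332870798} 0.0187
```

View pics/scene0.png

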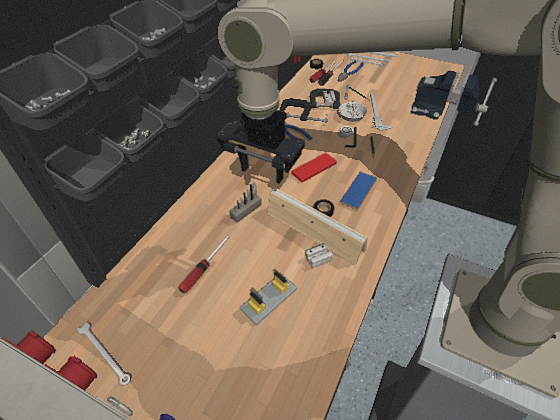

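View pics/side0.png

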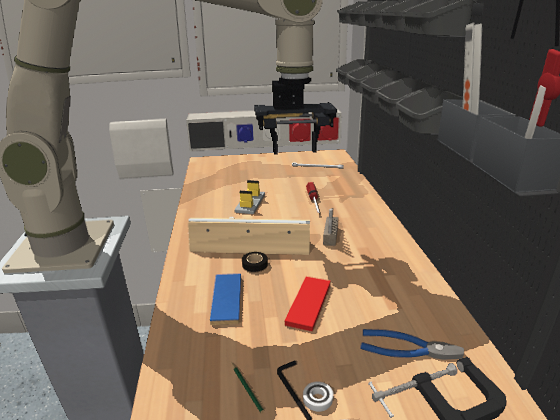

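Candidates: the blue board at scene (359,190) / side (227,298) is the target. The red look-alike is at scene (314,166) / side (308,302), and the blue pliers handles are at side (395,340). Now to measure everything.

```bash
python3 - <<'E'
from h import *
def rect(P,name):
    P=P.astype(np.float32);(c,s,a)=cv2.minAreaRect(P[:,:2]*1000);b=cv2.boxPoints((c,s,a))
    print(name,"c",np.round(c,1),"size",np.round(s,1),"ang",round(a,1),"z",np.round(np.percentile(P[:,2],[5,50,95])*1000,1))
for n in("scene","side"):
    p=cv2.imread(f"pics/{n}0.png");d=np.load(f"pics/{n}0.npy");h=cv2.cvtColor(p,cv2.COLOR_BGR2HSV);c=cal(n)
    def comp(m,at,z,name):
        k,l=cv2.connectedComponents(m.astype(np.uint8)*1);i=l[at[1],at[0]]
        if i==0: print(name,n,"miss",h[at[1],at[0]]);return
        ys,xs=np.where(l==i);px=np.c_[xs,ys];rect(onplane(n,px,z,c),f"{n} {name} plane n={len(px)}")
        g=d[ys,xs]>0
        if g.any(): rect(pts(n,px[g],d,c),f"{n} {name} depth")
    blue=(h[...,0]>98)&(h[...,0]<125)&(h[...,1]>120)
    red=((h[...,0]<8)|(h[...,0]>172))&(h[...,1]>150)
    comp(blue,(359,190) if n=="scene" else (227,295),.014,"panel")
    comp(red,(314,166) if n=="scene" else (308,302),.014,"redboard")
    # height clusters from depth
    yy,xx=np.mgrid[0:420,0:560];px=np.c_[xx.ravel(),yy.ravel()];P=pts(n,px,d,c).reshape(420,560,3);dep=d>0
    ok=dep&(P[...,0]>.3)&(P[...,0]<1.0)&(P[...,1]>-.45)&(P[...,1]<.5)&(P[...,2]>.008)&(P[...,2]<.12)
    k,l,st,ce=cv2.connectedComponentsWithStats(ok.astype(np.uint8))
    for i in range(1,k):
        if st[i,4]>60: rect(P[l==i],f"{n} blob px{np.round(ce[i])} n{st[i,4]}")
E
```

```text
scene panel plane n=601 c [ 441.  -270.2] size [146.9  54.3] ang 86.6 z [14. 14. 14.]
scene panel depth c [ 441.  -269.8] size [149.7  55. ] ang 86.5 z [11.8 14.7 17.7]
scene redboard plane n=611 c [ 605.3 -303.5] size [155.4  63.2] ang 64.4 z [14. 14. 14.]
scene redboard depth c [ 606.6 -307.8] size [152.6  58.6] ang 64.2 z [ 6.2 14.4 17.6]
scene blob px[118. 240.] n6777 c [915.7  64.2] size [872.5  47.9] ang 88.7 z [ 23.3  71.7 115.7]
scene blob px[314. 166.] n580 c [ 606.7 -309.1] size [154.8  60.2] ang 64.4 z [10.8 14.5 17.7]
scene blob px[359. 190.] n655 c [ 440.4 -270.1] size [152.9  56. ] ang 86.5 z [11.2 14.6 17.6]
scene blob px[246. 203.] n567 c [711.4 -45.1] size [105.   35.7] ang 72.3 z [11.8 32.7 84.4]
scene blob px[318. 227.] n3391 c [491.8 -72.7] size [177.  291.7] ang 58.7 z [12.5 44.5 77.1]
scene blob px[197. 272.] n486 c [707.9 170. ] size [201.7  29. ] ang 86.5 z [13.5 23.6 29.2]
scene blob px[268. 297.] n1304 c [512.8 185.2] size [140.7  62.1] ang 72.0 z [ 9.4 13.5 59.3]
side panel plane n=1205 c [ 441.5 -274.4] size [149.1  54.9] ang 86.3 z [14. 14. 14.]
side pane
[... 294 characters left out ...]
ize [ 37.3 923.8] ang 0.1 z [ 27.9  73.3 115.5]
side blob px[250. 197.] n576 c [513.2 179.1] size [138.   59.7] ang 71.2 z [10.7 26.6 59. ]
side blob px[312. 193.] n182 c [708.2 163.2] size [196.1  30.8] ang 85.8 z [13.6 21.5 28.6]
side blob px[330. 228.] n374 c [713.5 -45.8] size [104.8  32.1] ang 72.8 z [12.1 32.4 89.1]
side blob px[250. 236.] n4212 c [498.9 -81.5] size [168.  283.8] ang 54.4 z [11.3 43.8 76.4]
side blob px[226. 298.] n1310 c [ 440.2 -274.3] size [151.6  57. ] ang 86.6 z [12.4 15.2 17. ]
side blob px[308. 303.] n1418 c [ 608.2 -310.7] size [154.2  57.1] ang 64.7 z [12.3 15.2 16.9]
side blob px[389. 333.] n277 c [ 739.9 -427.9] size [ 16.8 100.3] ang 69.3 z [ 8.6 12.2 14.6]
```

```bash
python3 - <<'E'
import cv2,numpy as np
a=cv2.resize(cv2.imread("pics/scene0.png")[140:330,180:390],None,fx=3,fy=3)[:570,:630]
cv2.imwrite("pics/crop1.png",a)
E
```

```text
(no output)
```

View pics/crop1.png

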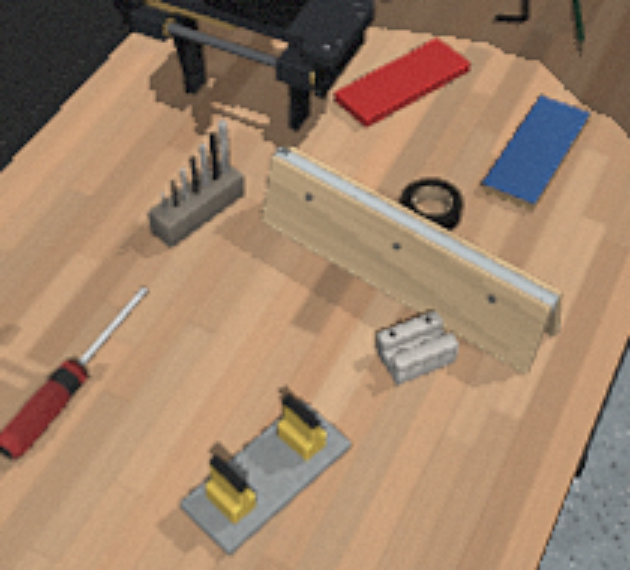

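The crop confirms the blue board as the target: blue, with a wood edge, at crop (537,150). The tape is close to the fence on the board's side and the steel block is on the rack side. Next I'll get the fence line, tape and block.

```bash
python3 - <<'E'
from h import *
A=[]
for n in("scene","side"):
    p=cv2.imread(f"pics/{n}0.png");d=np.load(f"pics/{n}0.npy");c=cal(n)
    yy,xx=np.mgrid[0:420,0:560];P=pts(n,np.c_[xx.ravel(),yy.ravel()],d,c).reshape(420,560,3)
    box=(d>0)&(P[...,0]>.3)&(P[...,0]<.68)&(P[...,1]>-.2)&(P[...,1]<.3)
    for nm,lo,hi in(("ridge",.070,.085),("tapeblk",.012,.034),("stands",.05,.066)):
        m=box&(P[...,2]>lo)&(P[...,2]<hi)
        k,l,st,ce=cv2.connectedComponentsWithStats(m.astype(np.uint8))
        for i in range(1,k):
            if st[i,4]<12: continue
            Q=P[l==i];(q,s,a)=cv2.minAreaRect((Q[:,:2]*1000).astype(np.float32))
            print(n,nm,np.round(ce[i]),st[i,4],"c",np.round(q,1),np.round(s,1),round(a,1),"med",np.round(np.median(Q,0)*1000,1))
E
```

```text
scene ridge [319. 216.] 881 c [499.8 -66.3] [ 31.3 299.3] 79.5 med [486.8 -62.4  75.2]
scene tapeblk [325. 206.] 181 c [ 504.9 -153.8] [54.6 59.6] 80.5 med [ 504.8 -153.4   18.6]
scene tapeblk [315. 241.] 1024 c [511.5  -4. ] [ 92.4 300.6] 80.1 med [459.6 -25.1  24.3]
scene tapeblk [364. 247.] 15 c [351.3 -57.4] [13.2  8.2] 39.8 med [351.5 -57.   23.9]
scene tapeblk [270. 296.] 627 c [510.2 181.4] [130.2  60. ] 71.4 med [508.3 180.4  14.2]
scene stands [317. 223.] 508 c [501.7 -50.8] [ 30.9 300.9] 84.0 med [483.8 -48.2  58.2]
scene stands [280. 277.] 73 c [500.4 146.7] [10.4 36.3] 73.2 med [499.9 148.6  58.8]
scene stands [256. 298.] 75 c [525.  222.8] [ 9.4 35.2] 72.3 med [523.4 224.2  59.2]
side ridge [249. 222.] 809 c [500.  -69.9] [ 33.4 297.1] 80.0 med [501.9 -73.4  75. ]
side tapeblk [250. 201.] 293 c [513.3 179.1] [138.   59.5] 71.1 med [516.2 143.4  16.3]
side tapeblk [249. 244.] 1070 c [495.6 -93.6] [ 15.  299.3] 79.4 med [497.7 -93.8  23. ]
side tapeblk [254. 260.] 291 c [ 506.4 -151.7] [59.8 61.5] 22.1 med [ 507.2 -157.6   18.3]
side stands [252. 182.] 47 c [525.1 218.6] [10.9 37.3] 69.8 med [523.8 218.3  56.6]
side stands [246. 193.] 50 c [500.6 141.5] [10.4 34.5] 74.5 med [502.1 141.9  56.6]
side stands [250. 230.] 796 c [497.6 -84. ] [ 13.1 297.5] 79.3 med [502.8 -85.5  58.1]
```

```bash
cat >> h.py <<'E'
R0=np.array([[0,1,0],[0,0,-1],[-1,0,0]],float)
def tgt(yaw,tilt): return R.from_euler('z',yaw,degrees=True)*R.from_euler('x',tilt,degrees=True)*R.from_matrix(R0)
def now():
    s=r.read_state();return np.array(s['ee_pos']),R.from_quat(s['eef_rot']),s
def go(pos,yaw,tilt):
    p,q,s=now();T=tgt(yaw,tilt)
    sh=q.inv().apply(np.array(pos)-p);rv=(q.inv()*T).as_rotvec()
    print("row",np.round(np.r_[sh/.25,rv/1.5],3),"dist",round(np.linalg.norm(sh),3),"deg",round(np.degrees(np.linalg.norm(rv)),1))
def where():
    p,q,s=now();M=(q*R.from_matrix(R0).inv()).as_euler('ZXY',degrees=True)
    print("t",round(s['time'],2),"pos",np.round(p*1000,1),"yaw,tilt,roll",np.round(M,1),"F",np.round(s['ft_force'],1),"w",round(s['width']*1000,1),"q",np.round(s['joint_positions'],2))
E
python3 -c "
from h import *
where();go((.4425,-.247,.10),-3.5,-15)"
```

```text
t 0.1 pos [624.7  -0.  221.8] yaw,tilt,roll [ 0.  -0.   0.1] F [-0.4  0.9 -0.2] w 87.2 q [-0.02  0.33 -0.06  1.46  0.02  1.35 -0.09]
row [ 0.488 -0.728  0.988  0.041 -0.174 -0.004] dist 0.33 deg 15.4
```

```bash
python3 -m pendant '0.488 -0.728 0.988 0.041 -0.174 -0.004;0.488 -0.728 0.988 0.041 -0.174 -0.004;0.488 -0.728 0.988 0.041 -0.174 -0.004;0.488 -0.728 0.988 0.041 -0.174 -0.004;0.488 -0.728 0.988 0.041 -0.174 -0.004;0.488 -0.728 0.988 0.041 -0.174 -0.004;0.488 -0.728 0.988 0.041 -0.174 -0.004;0.488 -0.728 0.988 0.041 -0.174 -0.004' 1 40
python3 - <<'E'
from h import *
where()
c=cal("wrist");p,d=vision.camera("wrist");cv2.imwrite("pics/w1.png",p)
h=cv2.cvtColor(p,cv2.COLOR_BGR2HSV);m=((h[...,0]>98)&(h[...,0]<125)&(h[...,1]>120)).astype(np.uint8)
k,l,st,ce=cv2.connectedComponentsWithStats(m);i=1+np.argmax(st[1:,4]);print(st[i],"img",p.shape)
ys,xs=np.where(l==i);P=onplane("wrist",np.c_[xs,ys],.014,c)
print(cv2.minAreaRect((P[:,:2]*1000).astype(np.float32)))
E
```

```text
time: 0.9
ee_pos: [0.4387, -0.2502, 0.0988]
eef_rot: [-0.444, -0.416, 0.58, -0.541]
ft_force: [-0.1, 0.4, -0.2]
width: 0.0875
t 0.9 pos [ 438.7 -250.2   98.8] yaw,tilt,roll [ -3.9 -15.    0.1] F [-0.1  0.4 -0.2] w 87.5 q [0.14 0.13 0.11 2.02 0.29 0.97 0.02]
[  248   112    88   158 10918] img (420, 560, 3)
((442.20556640625, -261.2318115234375), (124.89497375488281, 54.65354919433594), 86.71439361572266)
```

View pics/w1.png

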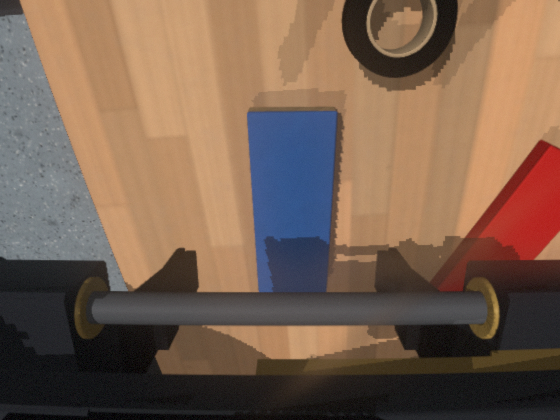

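Blue board centred between the fingers at (292,205); the far end at row 112 gives its centre at y ≈ -0.274. Descending.

```bash
python3 -c "
from h import *
where();go((.443,-.248,.0045),-3.3,-15)"
```

```text
t 0.95 pos [ 441.1 -248.3   99.8] yaw,tilt,roll [ -3.7 -14.9  -0. ] F [ 0.5 -0.   0.2] w 87.0 q [0.14 0.13 0.11 2.01 0.29 0.97 0.02]
row [ 0.368  0.008 -0.1   -0.005 -0.001  0.001] dist 0.095 deg 0.4
```

```bash
python3 -m pendant '0.1 0.004 -0.03 -0.005 0 0;0.2 0.008 -0.06 -0.005 0 0;0.28 0.008 -0.08 -0.005 0 0;0.33 0.008 -0.09 -0.005 0 0;0.368 0.008 -0.1 -0.005 0 0;0.368 0.008 -0.1 -0.005 0 0;0.368 0.008 -0.1 -0.005 0 0' 1 40
python3 -c "
from h import *
where()"
```

```text
time: 1.65
ee_pos: [0.4459, -0.2467, 0.0058]
eef_rot: [-0.442, -0.419, 0.576, -0.546]
ft_force: [0.2, 0.6, -0.0]
width: 0.0869
t 1.65 pos [ 445.9 -246.7    5.8] yaw,tilt,roll [ -3.1 -15.   -0.1] F [ 0.2  0.6 -0. ] w 86.9 q [ 0.13  0.28  0.11  2.07  0.33  0.77 -0.04]
```

```bash
python3 -m pendant '0.007 0 -0.002 0 0 0;0.007 0 -0.002 0 0 0;0.007 0 -0.002 0 0 0' 1 40 >/dev/null; python3 -m pendant '0 0 0 0 0 0;0 0 0 0 0 0;0 0 0 0 0 0;0 0 0 0 0 0;0 0 0 0 0 0;0 0 0 0 0 0;0 0 0 0 0 0;0 0 0 0 0 0' -1 40
python3 -c "
from h import *
where()"
```

```text
time: 2.75
ee_pos: [0.4451, -0.2467, 0.0034]
eef_rot: [-0.442, -0.419, 0.576, -0.545]
ft_force: [-1.6, 0.2, 1.6]
width: 0.0561
t 2.75 pos [ 445.1 -246.7    3.4] yaw,tilt,roll [ -3.1 -15.    0. ] F [-1.6  0.2  1.6] w 56.1 q [ 0.13  0.28  0.11  2.07  0.33  0.76 -0.05]
```

```bash
python3 -c "
from h import *
go((.44,-.235,.11),-5,-0);go((.425,-.18,.150),-10.3,59)"
```

```text
row [-0.424 -0.023  0.066  0.022  0.174 -0.003] dist 0.107 deg 15.1
row [-0.634 -0.095 -0.102  0.083  0.859  0.034] dist 0.162 deg 74.3
```

```bash
python3 -m pendant '-0.15 -0.01 0.03 0 0 0;-0.3 -0.015 0.05 0.01 0.08 0;-0.424 -0.023 0.066 0.022 0.174 -0.003;-0.45 -0.04 0.03 0.03 0.27 0;-0.48 -0.05 0 0.04 0.37 0.005;-0.51 -0.06 -0.03 0.05 0.47 0.01;-0.54 -0.07 -0.05 0.06 0.57 0.02;-0.57 -0.08 -0.07 0.065 0.66 0.025' -1 40
python3 -c "
from h import *
where();go((.425,-.18,.150),-10.3,59)"
```

```text
time: 3.55
ee_pos: [0.4284, -0.1929, 0.1373]
eef_rot: [0.697, 0.592, -0.304, 0.269]
ft_force: [0.6, 0.8, -1.8]
width: 0.0558
t 3.55 pos [ 428.4 -192.9  137.3] yaw,tilt,roll [-8.1 42.1 -1.2] F [ 0.6  0.8 -1.8] w 55.8 q [ 0.61  0.39  0.17  1.79 -0.65  1.48  0.87]
row [-0.005 -0.021 -0.071  0.018  0.196  0.006] dist 0.018 deg 17.0
```

```bash
python3 -m pendant '0 -0.01 -0.035 0.009 0.1 0.003;-0.005 -0.021 -0.071 0.018 0.196 0.006;-0.005 -0.021 -0.071 0.018 0.196 0.006;-0.005 -0.021 -0.071 0.018 0.196 0.006' -1 40
python3 - <<'E'
from h import *
where();go((.4251,-.0886,.109),-10.3,59)
p,d=vision.camera("side");cv2.imwrite("pics/s1.png",cv2.resize(p[120:340,130:400],None,fx=2.4,fy=2.4))
E
```

```text
time: 3.95
ee_pos: [0.4247, -0.1793, 0.1483]
eef_rot: [0.738, 0.618, -0.209, 0.173]
ft_force: [1.4, 0.1, -0.5]
width: 0.0555
t 3.95 pos [ 424.7 -179.3  148.3] yaw,tilt,roll [-10.4  58.5   0.3] F [ 1.4  0.1 -0.5] w 55.5 q [ 0.71  0.53  0.15  1.75 -0.79  1.67  0.95]
row [ 0.387 -0.062 -0.052 -0.001  0.006  0.002] dist 0.099 deg 0.5
```

View pics/s1.png

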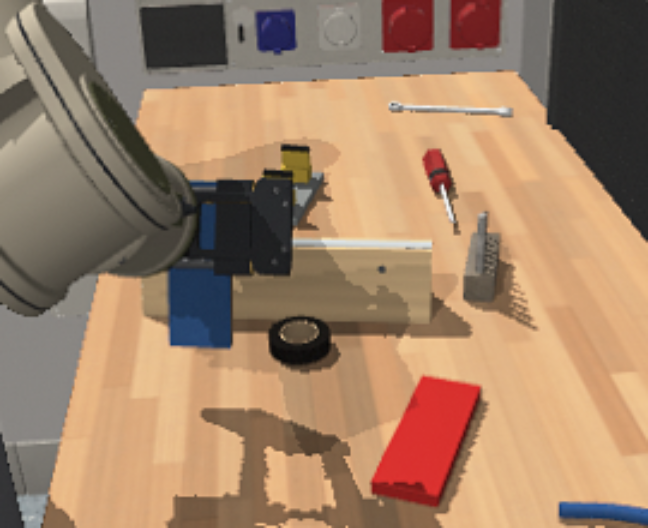

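The board (crop (205,300)) hangs upright, blue outward, clear left of the tape (crop (300,340)).

```bash
python3 -m pendant '0.1 -0.015 -0.01 0 0.002 0;0.2 -0.03 -0.025 0 0.004 0;0.3 -0.045 -0.04 0 0.006 0;0.387 -0.062 -0.052 0 0.006 0.002;0.387 -0.062 -0.052 0 0.006 0.002;0.387 -0.062 -0.052 0 0.006 0.002' -1 40
python3 - <<'E'
from h import *
where();
# contact-free: panel low point from side cam
p,d=vision.camera("side");c=cal("side");h=cv2.cvtColor(p,cv2.COLOR_BGR2HSV);m=((h[...,0]>98)&(h[...,0]<125)&(h[...,1]>120)&(d>0)).astype(np.uint8);m[:180]=0
k,l,st,ce=cv2.connectedComponentsWithStats(m);i=1+np.argmax(st[1:,4]);ys,xs=np.where(l==i);P=pts("side",np.c_[xs,ys],d,c)
F=np.array([.5,-.068]);s=(P[:,:2]-F)@[.984,-.179];n=(P[:,:2]-F)@[.179,.984]
z=P[:,2];print("s",np.percentile(s,[2,98]),"z",np.percentile(z,[1,99]));f=np.polyfit(z,n,1);print("lean deg",np.degrees(np.arctan(f[0])),"n at z=0",f[1]," slope n vs s",np.linalg.lstsq(np.c_[s,z,np.ones(len(s))],n,rcond=None)[0])
go((.4251,-.0886,.1015),-10.3,59);go((.4296,-.064,.1005),-10.3,59)
E
```

```text
time: 4.6
ee_pos: [0.4258, -0.0878, 0.1111]
eef_rot: [0.74, 0.618, -0.204, 0.172]
ft_force: [0.3, -0.1, -0.3]
width: 0.0557
t 4.6 pos [425.8 -87.8 111.1] yaw,tilt,roll [-9.9 59.  -0.3] F [ 0.3 -0.1 -0.3] w 55.7 q [ 0.64  0.48  0.09  1.94 -0.86  1.5   0.98]
s [0.24825308 0.3584229 ] z [0.00561846 0.01496909]
lean deg 11.329014932963712 n at z=0 -0.3387841726943414  slope n vs s [-0.11746258  0.22106117 -0.30321702]
row [ 0.019 -0.003  0.033  0.002 -0.001 -0.001] dist 0.01 deg 0.2
row [ 0.107 -0.003 -0.015  0.002 -0.001 -0.001] dist 0.027 deg 0.2
```

```bash
cat >> h.py <<'E'
def lean():
    p,d=vision.camera("side");c=cal("side");h=cv2.cvtColor(p,cv2.COLOR_BGR2HSV);m=((h[...,0]>98)&(h[...,0]<125)&(h[...,1]>120)&(d>0)).astype(np.uint8);m[:150]=0;m[:,290:]=0
    k,l,st,ce=cv2.connectedComponentsWithStats(m);i=1+np.argmax(st[1:,4]);ys,xs=np.where(l==i);P=pts("side",np.c_[xs,ys],d,c)
    F=np.array([.5,-.068]);s=(P[:,:2]-F)@[.984,-.179];n=(P[:,:2]-F)@[.179,.984];z=P[:,2]
    f=np.linalg.lstsq(np.c_[s+.07,z,np.ones(len(s))],n,rcond=None)[0]
    print("N",len(s),"s",np.percentile(s,[2,98]).round(4),"z",np.percentile(z,[1,99]).round(4),"lean",np.degrees(np.arctan(f[1])).round(1),"skew",np.degrees(np.arctan(f[0])).round(1),"n(z=0)",f[2].round(4))
    return p
E
python3 -c "
from h import *
lean()"
```

```text
N 642 s [-0.0952 -0.0431] z [0.0199 0.0854] lean 10.5 skew -1.0 n(z=0) -0.0723
```

```bash
python3 -c "
from h import *
go((.4251,-.0886,.1015),-10.3,56);"; python3 -m pendant '0.01 -0.001 0.016 0.002 -0.02 -0.001;0.02 -0.002 0.033 0.002 -0.036 -0.001;0.02 -0.002 0.033 0.002 -0.036 -0.001;0.02 -0.002 0.033 0.002 -0.036 -0.001' -1 40; python3 -c "
from h import *
where();lean();go((.4296,-.064,.1005),-10.3,56)"
```

```text
row [ 0.02  -0.004  0.032  0.001 -0.036 -0.001] dist 0.009 deg 3.1
time: 5.1
ee_pos: [0.4248, -0.088, 0.1006]
eef_rot: [0.734, 0.613, -0.225, 0.185]
ft_force: [0.5, 0.6, -1.6]
width: 0.0554
t 5.1 pos [424.8 -88.  100.6] yaw,tilt,roll [-10.6  56.1   0.3] F [ 0.5  0.6 -1.6] w 55.4 q [ 0.62  0.46  0.1   1.95 -0.84  1.46  0.97]
N 664 s [-0.0962 -0.0453] z [0.0109 0.0801] lean 12.5 skew -6.8 n(z=0) -0.0752
row [ 0.082  0.002 -0.055 -0.002 -0.002  0.001] dist 0.025 deg 0.2
```

```bash
python3 -m pendant '0.02 0 -0.014 0 0 0;0.04 0.001 -0.027 -0.001 0 0;0.06 0.002 -0.04 -0.002 0 0;0.06 0.002 -0.04 -0.002 0 0' -1 40; python3 -c "
from h import *
where();lean();go((.4296,-.064,.0985),-10.3,56)"
```

```text
time: 5.55
ee_pos: [0.4285, -0.0691, 0.1006]
eef_rot: [0.734, 0.614, -0.223, 0.186]
ft_force: [-0.3, 0.0, -2.0]
width: 0.055
t 5.55 pos [428.5 -69.1 100.6] yaw,tilt,roll [-10.2  56.2   0.1] F [-0.3  0.  -2. ] w 55.0 q [ 0.6   0.44  0.08  1.98 -0.86  1.43  0.96]
N 662 s [-0.0957 -0.0443] z [0.0109 0.12  ] lean 8.9 skew -3.0 n(z=0) -0.0531
row [ 0.024  0.    -0.006  0.    -0.002  0.001] dist 0.006 deg 0.2
```

```bash
python3 -m pendant '0.007 0 0.01 0 0 0;0.013 0 0.006 0 0 0;0.02 0 0.001 0 0 0;0.026 0 -0.003 0 0 0;0.026 0 -0.003 0 0 0' -1 40; python3 -c "
from h import *
where();lean();"
```

```text
time: 6.1
ee_pos: [0.4295, -0.0644, 0.0974]
eef_rot: [0.734, 0.613, -0.224, 0.186]
ft_force: [-0.3, -0.5, 0.7]
width: 0.0556
t 6.1 pos [429.5 -64.4  97.4] yaw,tilt,roll [-10.3  56.1   0.1] F [-0.3 -0.5  0.7] w 55.6 q [ 0.59  0.44  0.08  1.99 -0.86  1.42  0.96]
N 642 s [-0.0951 -0.0453] z [0.0077 0.0777] lean 17.7 skew -1.1 n(z=0) -0.0542
```

```bash
python3 -m pendant '0.006 0 0 0 0 0;0.011 0 -0.003 0 0 0;0.018 0 -0.008 0 0 0;0.018 0 -0.008 0 0 0' -1 40; python3 -c "
from h import *
where();lean();"
```

```text
time: 6.55
ee_pos: [0.4302, -0.0611, 0.0965]
eef_rot: [0.734, 0.613, -0.225, 0.187]
ft_force: [-3.7, -6.6, 3.7]
width: 0.0556
t 6.55 pos [430.2 -61.1  96.5] yaw,tilt,roll [-10.4  56.    0.1] F [-3.7 -6.6  3.7] w 55.6 q [ 0.59  0.44  0.08  1.99 -0.87  1.41  0.96]
N 675 s [-0.0951 -0.0432] z [0.0087 0.0787] lean 17.7 skew -3.4 n(z=0) -0.053
```

```bash
python3 -m pendant '-0.003 0 0.002 0 0 0;-0.005 0 0.003 0 0 0;-0.005 0 0.003 0 0 0' -1 8 >/dev/null;python3 -m pendant '0 0 0 0 0 0;0 0 0 0 0 0;0 0 0 0 0 0;0 0 0 0 0 0;0 0 0 0 0 0' 0.9 8; python3 - <<'E'
from h import *
where();p=lean();cv2.imwrite("pics/s2.png",cv2.resize(p[120:340,130:400],None,fx=2.4,fy=2.4))
E
```

```text
time: 7.4
ee_pos: [0.4301, -0.0612, 0.0967]
eef_rot: [0.734, 0.613, -0.224, 0.186]
ft_force: [-0.3, 0.3, -0.2]
width: 0.0813
t 7.4 pos [430.1 -61.2  96.7] yaw,tilt,roll [-10.3  56.1   0.1] F [-0.3  0.3 -0.2] w 81.3 q [ 0.59  0.44  0.07  1.99 -0.87  1.42  0.96]
N 675 s [-0.0961 -0.0454] z [0.0074 0.0799] lean 16.2 skew -5.4 n(z=0) -0.0521
```

View pics/s2.png

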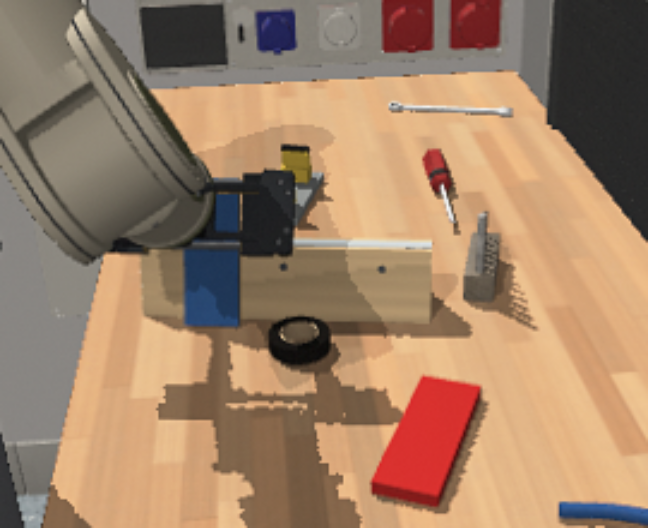

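The board (crop (212,285)) stands on its short end against the fence and is released; the fingers read 81 mm with no force. Backing straight out.

```bash
python3 -m pendant '0 0 0 0 0 0;0 0 0 0 0 0;0 0 0 0 0 0;-0.08 0 0 0 0 0;-0.2 0 0 0 0 0;-0.3 0 0 0 0 0;-0.4 0 0 0 0 0;-0.4 0 0 0 0 0' 1 8; python3 - <<'E'
from h import *
where();p=lean();go((.43,-.12,.34),-10.3,10)
E
```

```text
time: 8.25
ee_pos: [0.4156, -0.1461, 0.1535]
eef_rot: [0.735, 0.612, -0.224, 0.188]
ft_force: [0.2, 0.0, -0.8]
width: 0.0873
t 8.25 pos [ 415.6 -146.1  153.5] yaw,tilt,roll [-10.3  56.   -0.1] F [ 0.2  0.  -0.8] w 87.3 q [ 0.67  0.43  0.14  1.84 -0.79  1.6   0.93]
N 732 s [-0.0953 -0.0454] z [0.0089 0.0875] lean 15.0 skew -7.1 n(z=0) -0.0508
row [-0.331  0.04  -0.681 -0.001 -0.536 -0.001] dist 0.189 deg 46.1
```

```bash
python3 -m pendant '-0.06 0 -0.12 0 -0.05 0;-0.15 0.01 -0.3 0 -0.14 0;-0.24 0.02 -0.48 0 -0.23 0;-0.331 0.04 -0.681 0 -0.32 0;-0.331 0.04 -0.681 0 -0.42 0;-0.331 0.04 -0.681 0 -0.536 0;-0.331 0.04 -0.681 0 -0.536 0' 1 40; python3 - <<'E'
from h import *
where();go((.447,.035,.30),-10.3,-50)
E
```

```text
time: 9.0
ee_pos: [0.4311, -0.1148, 0.3411]
eef_rot: [0.586, 0.492, -0.492, 0.416]
ft_force: [0.1, -0.2, -0.8]
width: 0.0868
t 9.0 pos [ 431.1 -114.8  341.1] yaw,tilt,roll [-9.7  9.8 -0.2] F [ 0.1 -0.2 -0.8] w 86.8 q [ 0.34 -0.08 -0.04  1.69 -0.17  1.55  0.13]
row [ 0.264 -0.039 -0.564  0.006 -0.696 -0.004] dist 0.156 deg 59.8
```

```bash
python3 -m pendant '0.05 0 -0.15 0 -0.09 0;0.1 -0.01 -0.3 0 -0.18 0;0.15 -0.02 -0.4 0 -0.27 0;0.2 -0.03 -0.5 0 -0.36 0;0.25 -0.039 -0.564 0 -0.45 0;0.264 -0.039 -0.564 0.003 -0.54 0;0.264 -0.039 -0.564 0.004 -0.62 -0.002;0.264 -0.039 -0.564 0.006 -0.696 -0.004' 1 40; python3 - <<'E'
from h import *
where();go((.445,.021,.162),-10.3,-60)
E
```

```text
time: 9.8
ee_pos: [0.4464, 0.031, 0.298]
eef_rot: [-0.261, -0.221, 0.725, -0.598]
ft_force: [0.5, -0.6, 0.1]
width: 0.0868
t 9.8 pos [446.4  31.  298. ] yaw,tilt,roll [-10.2 -50.1   0.7] F [ 0.5 -0.6  0.1] w 86.8 q [-0.18  0.31 -0.53  1.63  0.68  1.96 -0.9 ]
row [ 0.38   0.006 -0.391  0.001 -0.116  0.008] dist 0.136 deg 10.0
```

```bash
python3 -m pendant '0.1 0.002 -0.1 0 -0.03 0;0.2 0.003 -0.2 0 -0.06 0.004;0.3 0.004 -0.3 0 -0.09 0.006;0.38 0.006 -0.391 0.001 -0.116 0.008;0.38 0.006 -0.391 0.001 -0.116 0.008;0.38 0.006 -0.391 0.001 -0.116 0.008' 1 40; python3 - <<'E'
from h import *
where();go((.428,-.0726,.1066),-10.3,-60)
c=cal("wrist");p,d=vision.camera("wrist");cv2.imwrite("pics/w2.png",p);np.save("pics/w2.npy",d)
E
```

```text
time: 10.4
ee_pos: [0.4458, 0.021, 0.1633]
eef_rot: [-0.201, -0.167, 0.741, -0.618]
ft_force: [-0.5, -1.1, 0.3]
width: 0.0871
t 10.4 pos [445.8  21.  163.3] yaw,tilt,roll [-10.4 -59.8  -0.1] F [-0.5 -1.1  0.3] w 87.1 q [-0.26  0.55 -0.49  1.74  0.78  1.87 -1.14]
row [ 0.444 -0.003 -0.004 -0.001 -0.003  0.   ] dist 0.111 deg 0.3
```

View pics/w2.png

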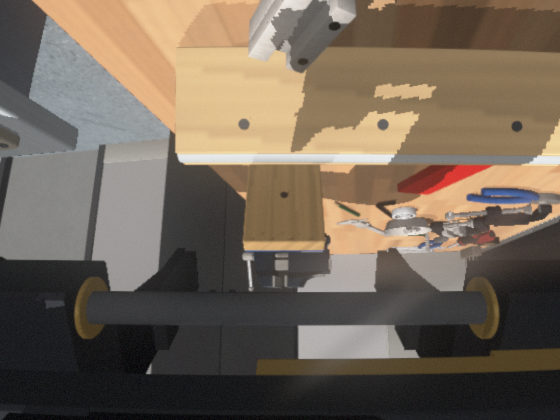

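The board's bare back shows above the ridge at cols 244–328, rows 165–248, centred between the fingers (col 286). I'll use the depth to refine the grasp.

```bash
python3 - <<'E'
from h import *
d=np.load("pics/w2.npy");F=np.array([.5,-.068])
def fr(P): q=P[:,:2]-F;return np.c_[q@[.984,-.179],q@[.179,.984],P[:,2]]*1000
for px in [(250,185),(250,205),(250,225),(285,185),(285,225),(320,185),(320,205),(320,225),(285,236),(285,246),(300,159),(300,150),(300,120),(300,90),(246,240),(324,240)]:
    print(px,fr(pts("wrist",[px],d)).round(1))
E
```

```text
(250, 185) [[-95.3  -3.4  96. ]]
(250, 205) [[-94.3   3.2 113.2]]
(250, 225) [[-93.3   9.7 129.3]]
(285, 185) [[-69.1  -3.5  96.1]]
(285, 225) [[-69.1   9.  129.2]]
(320, 185) [[-42.8  -4.5  95.9]]
(320, 205) [[-44.    3.7 113.6]]
(320, 225) [[-44.9   9.3 129.4]]
(285, 236) [[-69.2  13.7 137.8]]
(285, 246) [[-69.2   9.3 143.9]]
(300, 159) [[-57.9   3.9  78.3]]
(300, 150) [[-58.1  13.2  75.2]]
(300, 120) [[-58.   18.   53.9]]
(300, 90) [[-58.   25.2  33.9]]
(246, 240) [[-95.3  14.8 140.6]]
(324, 240) [[-42.8  13.  140.6]]
```

```bash
python3 - <<'E'
from h import *
go((.429,-.0714,.104),-10.3,-60)
E
python3 -m pendant '0.15 0 0 0 0 0;0.3 0 0 0 0 0;0.38 0 0.004 0 -0.001 0;0.42 0 0.008 0 -0.002 0;0.445 -0.001 0.009 0 -0.003 0;0.445 -0.001 0.009 0 -0.003 0' 1 40; python3 -c "
from h import *
where()"
```

```text
row [ 0.448 -0.003 -0.018 -0.003 -0.004 -0.001] dist 0.112 deg 0.4
time: 11.05
ee_pos: [0.4294, -0.0741, 0.1102]
eef_rot: [-0.201, -0.164, 0.741, -0.619]
ft_force: [-0.9, -0.5, 0.4]
width: 0.0872
t 11.05 pos [429.4 -74.1 110.2] yaw,tilt,roll [-10.9 -59.9  -0.7] F [-0.9 -0.5  0.4] w 87.2 q [-0.14  0.53 -0.44  1.92  0.86  1.69 -1.16]
```

I entered the tool-z sign wrong in those rows, so the hand sits 6 mm high (harmless). Correcting, then gripping.

```bash
python3 -m pendant '0 0 -0.014 0 0 0;0.002 0 -0.027 0.003 0 0.003;0.002 0 -0.027 0.003 0 0.003' 1 40 >/dev/null; python3 -m pendant '0 0 0 0 0 0;0 0 0 0 0 0;0 0 0 0 0 0;0 0 0 0 0 0;0 0 0 0 0 0;0 0 0 0 0 0;0 0 0 0 0 0;0 0 0 0 0 0' -1 40; python3 - <<'E'
from h import *
where();go((.435,-.06,.24),-10.3,-40)
p,d=vision.camera("wrist");F=np.array([.5,-.068])
for px in [(285,185),(285,205),(285,225),(285,236)]:
    q=pts("wrist",[px],d)[0]; print(px,((q[:2]-F)@[.179,.984]*1000).round(1),(q[2]*1000).round(1))
E
```

```text
time: 12.15
ee_pos: [0.4296, -0.0715, 0.1033]
eef_rot: [-0.202, -0.162, 0.74, -0.62]
ft_force: [-1.0, -0.4, -0.3]
width: 0.0559
t 12.15 pos [429.6 -71.5 103.3] yaw,tilt,roll [-11.3 -60.   -1.3] F [-1.  -0.4 -0.3] w 55.9 q [-0.15  0.54 -0.44  1.92  0.86  1.69 -1.17]
row [-0.316  0.019  0.449 -0.005  0.232 -0.005] dist 0.137 deg 20.0
(285, 185) 14.0 71.4
(285, 205) 2.7 77.3
(285, 225) -7.3 84.5
(285, 236) -7.0 89.8
```

```bash
python3 -m pendant '-0.06 0.003 0.1 0 0 0;-0.12 0.006 0.19 0 0 0;-0.18 0.01 0.28 0 0.03 0;-0.24 0.014 0.36 0 0.08 0;-0.316 0.019 0.449 -0.005 0.15 -0.005;-0.316 0.019 0.449 -0.005 0.232 -0.005;-0.316 0.019 0.449 -0.005 0.232 -0.005' -1 40; python3 - <<'E'
from h import *
where();go((.46,.02,.28),-14,5);go((.49,.10,.24),-18,40)
E
```

```text
time: 12.9
ee_pos: [0.4357, -0.0614, 0.2429]
eef_rot: [-0.328, -0.269, 0.695, -0.58]
ft_force: [-0.5, -0.7, -1.7]
width: 0.0558
t 12.9 pos [435.7 -61.4 242.9] yaw,tilt,roll [-10.8 -39.8  -0.5] F [-0.5 -0.7 -1.7] w 55.8 q [ 0.03  0.14 -0.48  1.84  0.61  1.63 -0.75]
row [-0.33   0.037 -0.165  0.038  0.521 -0.017] dist 0.093 deg 44.9
row [-0.422  0.096 -0.526  0.095  0.927 -0.005] dist 0.17 deg 80.1
```

```bash
python3 -m pendant '-0.06 0.006 -0.03 0.006 0.09 -0.003;-0.12 0.012 -0.06 0.012 0.18 -0.006;-0.18 0.018 -0.09 0.018 0.27 -0.01;-0.24 0.024 -0.12 0.026 0.36 -0.013;-0.29 0.03 -0.14 0.033 0.45 -0.015;-0.33 0.037 -0.165 0.038 0.521 -0.017;-0.33 0.037 -0.165 0.038 0.521 -0.017' -1 40; python3 - <<'E'
from h import *
where();go((.50,.14,.20),-18,51)
E
```

```text
time: 13.6
ee_pos: [0.4583, 0.02, 0.2754]
eef_rot: [0.577, 0.456, -0.536, 0.414]
ft_force: [0.4, -0.2, -2.1]
width: 0.0558
t 13.6 pos [458.3  20.  275.4] yaw,tilt,roll [-14.    4.7   0.6] F [ 0.4 -0.2 -2.1] w 55.8 q [ 0.26 -0.05 -0.32  1.79 -0.1   1.39 -0.29]
row [ 0.342  0.049 -0.48   0.039  0.539  0.029] dist 0.148 deg 46.5
```

```bash
python3 -m pendant '0.04 0.007 -0.08 0.006 0.09 0.004;0.08 0.014 -0.16 0.012 0.18 0.008;0.14 0.021 -0.24 0.018 0.27 0.012;0.2 0.03 -0.32 0.025 0.36 0.018;0.27 0.04 -0.4 0.032 0.45 0.024;0.342 0.049 -0.48 0.039 0.539 0.029;0.342 0.049 -0.48 0.039 0.539 0.029;0.342 0.049 -0.48 0.039 0.539 0.029' -1 40; python3 - <<'E'
from h import *
where();go((.5033,.1528,.12),-18,51)
p,d=vision.camera("scene");np.save("pics/sc3.npy",d);cv2.imwrite("pics/sc3full.png",p);cv2.imwrite("pics/sc3.png",cv2.resize(p[160:340,180:390],None,fx=3,fy=3))
E
```

```text
time: 14.4
ee_pos: [0.4987, 0.1428, 0.1997]
eef_rot: [0.759, 0.557, -0.271, 0.198]
ft_force: [0.3, -0.2, 0.0]
width: 0.0554
t 14.4 pos [498.7 142.8 199.7] yaw,tilt,roll [-17.6  50.8   0.2] F [ 0.3 -0.2  0. ] w 55.4 q [ 0.35  0.08 -0.19  2.11 -1.02  1.09  0.43]
row [0.235 0.006 0.219 0.003 0.003 0.005] dist 0.08 deg 0.6
```

View pics/sc3.png

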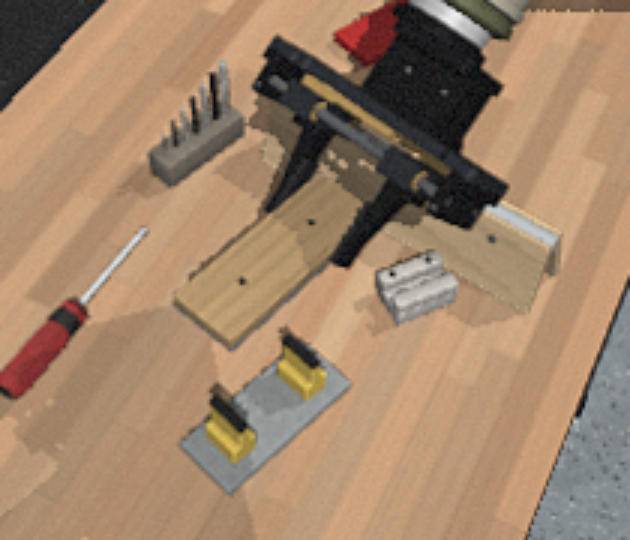

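Bare face is up (crop (255,260)) over the rack side, and nothing else has been disturbed. Fit its plane and far end from depth.

```bash
cat >> h.py <<'E'
def panel(p,d,poly,zlo):
    n="scene";m=np.zeros((420,560),np.uint8);cv2.fillPoly(m,[np.array(poly,np.int32)],1)
    ys,xs=np.where((m>0)&(d>0));P=pts(n,np.c_[xs,ys],d);P=P[P[:,2]>zlo]
    C=np.array([.5128,.182]);M=np.array([.309,.951]);X=np.array([.951,-.309])
    a=(P[:,:2]-C)@X;b=(P[:,:2]-C)@M;A=np.c_[a,b,np.ones(len(a))]
    for _ in range(4):
        f=np.linalg.lstsq(A,P[:,2],rcond=None)[0];e=np.abs(A@f-P[:,2]);k=e<.005;A,P,a,b=A[k],P[k],a[k],b[k]
    print("N",len(a),"x",np.percentile(a*1000,[1,99]).round(1),"y",np.percentile(b*1000,[1,99]).round(1),"slopes deg x,y",np.degrees(np.arctan(f[:2])).round(1),"z at mid",((f[2]+f[0]*a.mean()+f[1]*b.mean())*1000).round(1))
    q=(np.c_[a,b]*1000).astype(np.float32);print("rect",cv2.minAreaRect(q))
E
python3 - <<'E'
from h import *
p=cv2.imread("pics/sc3full.png");d=np.load("pics/sc3.npy")
panel(p,d,[(236,259),(257,279),(294,246),(306,222),(290,218),(270,228)],.17)
E
```

```text
N 1560 x [-35.3  25. ] y [-83.5  62.7] slopes deg x,y [-0.  -0.8] z at mid 214.5
rect ((-4.012180328369141, -11.896797180175781), (70.70555114746094, 151.11407470703125), 0.7961413264274597)
```

```bash
python3 -m pendant '0.06 0.002 0.055 0 0 0;0.12 0.003 0.11 0 0 0;0.18 0.005 0.165 0.002 0.002 0.003;0.235 0.006 0.219 0.003 0.009 0.005;0.25 0.006 0.245 0.003 0.009 0.005;0.25 0.006 0.245 0.003 0.009 0.005' -1 40; python3 - <<'E'
from h import *
where();go((.5033,.1528,.061),-18,51.8)
p,d=vision.camera("scene");cv2.imwrite("pics/sc4f.png",p);np.save("pics/sc4.npy",d);C=np.array([.5128,.182])
yy,xx=np.mgrid[0:420,0:560];P=pts("scene",np.c_[xx.ravel(),yy.ravel()],d);a=(P[:,:2]-C)@[.951,-.309];b=(P[:,:2]-C)@[.309,.951]
zt=now()[0][2]+.0148;k=(abs(P[:,2]-zt)<.006)&(d.ravel()>0)&(abs(a)<.06)&(b>0)&(b<.1)
print(k.sum(),"x",np.percentile(a[k],[1,99])*1000,"y",np.percentile(b[k],[1,99])*1000,"z",np.median(P[k,2]),np.polyfit(b[k],P[k,2],1)[0],cv2.minAreaRect((np.c_[a[k],b[k]]*1000).astype(np.float32)))
E
```

```text
time: 15.05
ee_pos: [0.5057, 0.1511, 0.1149]
eef_rot: [0.766, 0.554, -0.264, 0.194]
ft_force: [-0.4, -0.7, -1.5]
width: 0.056
t 15.05 pos [505.7 151.1 114.9] yaw,tilt,roll [-17.8  51.8  -0.5] F [-0.4 -0.7 -1.5] w 56.0 q [ 0.35  0.24 -0.2   2.17 -1.14  0.96  0.64]
row [ 0.136 -0.012  0.167  0.002  0.    -0.004] dist 0.054 deg 0.4
764 x [-28.48772116  27.13887267] y [ 1.09037721 72.53923334] z 0.13059665450694813 0.000521254819322612 ((-0.7361221313476562, 36.753543853759766), (57.270015716552734, 73.57681274414062), 1.3487205505371094)
```

```bash
python3 -m pendant '0.03 -0.003 0.04 0 0 0;0.06 -0.006 0.08 0 0 0;0.09 -0.008 0.115 0 0 0;0.115 -0.01 0.14 0.002 0 -0.002;0.13 -0.012 0.158 0.002 0 -0.004;0.13 -0.012 0.158 0.002 0 -0.004' -1 40; python3 - <<'E'
from h import *
where();go((.5033,.1535,.058),-18,51.8)
E
```

```text
time: 15.7
ee_pos: [0.5032, 0.153, 0.0628]
eef_rot: [0.765, 0.555, -0.265, 0.191]
ft_force: [-0.4, -0.0, -1.4]
width: 0.0555
t 15.7 pos [503.2 153.   62.8] yaw,tilt,roll [-18.2  51.9   0.1] F [-0.4 -0.  -1.4] w 55.5 q [ 0.36  0.35 -0.22  2.18 -1.2   0.9   0.76]
row [ 0.013 -0.     0.014 -0.001 -0.001 -0.   ] dist 0.005 deg 0.1
```

```bash
python3 -m pendant '0.003 0 0.004 0 0 0;0.006 0 0.008 0 0 0;0.009 0 0.012 0 0 0;0.009 0 0.012 0 0 0' -1 20; python3 - <<'E'
from h import *
where()
E
```

```text
time: 16.1
ee_pos: [0.5033, 0.1528, 0.0595]
eef_rot: [0.765, 0.555, -0.265, 0.192]
ft_force: [-0.2, 0.1, -1.5]
width: 0.0564
t 16.1 pos [503.3 152.8  59.5] yaw,tilt,roll [-18.1  51.9   0. ] F [-0.2  0.1 -1.5] w 56.4 q [ 0.36  0.36 -0.22  2.18 -1.2   0.89  0.77]
```

No contact yet; lower a bit more.

```bash
python3 -m pendant '0.003 0 0.003 0 0 0;0.005 0 0.007 0 0 0;0.005 0 0.007 0 0 0' -1 20; python3 -m pendant '0.002 0 0.003 0 0 0;0.002 0 0.003 0 0 0' -1 20;  python3 - <<'E'
from h import *
where()
E
```

```text
time: 16.4
ee_pos: [0.5037, 0.1531, 0.0588]
eef_rot: [0.765, 0.555, -0.263, 0.191]
ft_force: [-5.0, -4.0, 11.7]
width: 0.0558
time: 16.6
ee_pos: [0.5039, 0.1533, 0.0585]
eef_rot: [0.765, 0.556, -0.263, 0.191]
ft_force: [-6.3, -4.2, 16.6]
width: 0.0559
t 16.6 pos [503.9 153.3  58.5] yaw,tilt,roll [-18.   52.1  -0. ] F [-6.3 -4.2 16.6] w 55.9 q [ 0.36  0.36 -0.23  2.18 -1.2   0.89  0.78]
```

Firm contact on the stands (~17 N). Ease back 1.5 mm, then release.

```bash
python3 -m pendant '-0.002 0 -0.003 0 0 0;-0.0035 0 -0.005 0 0 0;-0.0035 0 -0.005 0 0 0' -1 8;python3 -m pendant '0 0 0 0 0 0;0 0 0 0 0 0;0 0 0 0 0 0;0 0 0 0 0 0;0 0 0 0 0 0;0 0 0 0 0 0' 1 8; python3 -m pendant '-0.08 0 0 0 0 0;-0.16 0 0 0 0 0;-0.28 0 0 0 0 0;-0.4 0 0 0 0 0;-0.5 0 -0.1 0 0 0;-0.6 0 -0.2 0 0 0;-0.6 0 -0.2 0 0 0' 1 8;  python3 - <<'E'
from h import *
where()
p,d=vision.camera("scene");cv2.imwrite("pics/sc5.png",cv2.resize(p[160:340,180:390],None,fx=3,fy=3));np.save("pics/sc5.npy",d);C=np.array([.5128,.182])
yy,xx=np.mgrid[0:420,0:560];P=pts("scene",np.c_[xx.ravel(),yy.ravel()],d);a=(P[:,:2]-C)@[.951,-.309];b=(P[:,:2]-C)@[.309,.951]
k=(abs(P[:,2]-.074)<.008)&(d.ravel()>0)&(abs(a)<.06)&(abs(b)<.11)
print(k.sum(),"x",np.percentile(a[k],[1,99])*1000,"y",np.percentile(b[k],[1,99])*1000,"z",np.median(P[k,2]),np.polyfit(b[k],P[k,2],1)[0],cv2.minAreaRect((np.c_[a[k],b[k]]*1000).astype(np.float32)))
E
```

```text
time: 16.9
ee_pos: [0.5037, 0.153, 0.0585]
eef_rot: [0.765, 0.555, -0.264, 0.192]
ft_force: [0.0, 0.4, 4.1]
width: 0.0562
time: 17.5
ee_pos: [0.5033, 0.1527, 0.0579]
eef_rot: [0.765, 0.555, -0.265, 0.192]
ft_force: [-0.4, 0.3, 0.3]
width: 0.0858
time: 18.2
ee_pos: [0.4782, 0.0688, 0.194]
eef_rot: [0.766, 0.554, -0.263, 0.194]
ft_force: [0.9, -0.4, -0.2]
width: 0.087
t 18.2 pos [478.2  68.8 194. ] yaw,tilt,roll [-17.7  51.9  -0.6] F [ 0.9 -0.4 -0.2] w 87.0 q [ 0.47  0.1  -0.12  2.11 -0.99  1.21  0.55]
1417 x [-29.84498896  26.0606455 ] y [-74.43913804  73.68536222] z 0.07447643854166919 -0.0022139472427815518 ((-1.0501441955566406, -0.6807479858398438), (58.6821174621582, 152.6815948486328), 1.444951057434082)
```

View pics/sc5.png

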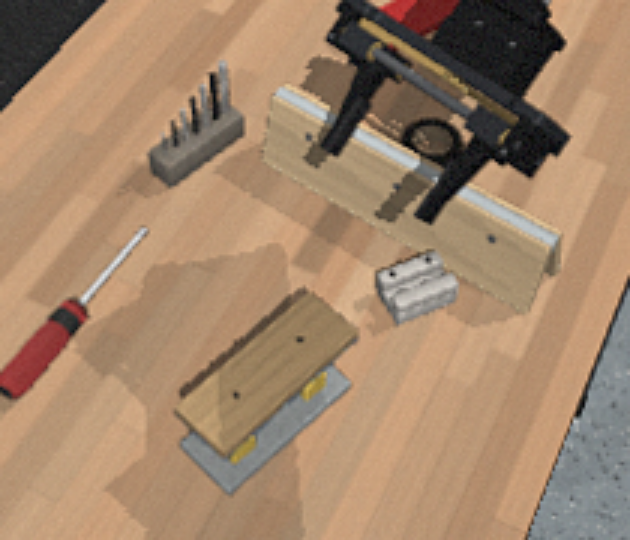

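The board lies bare side up across both stands (crop (268,370)), level, centred within about 1 mm and 1.4° off square. The arm is clear, so I'm handing in.

```bash
python3 -m pendant '0 0 0 0 0 0;0 0 0 0 0 0;0 0 0 0 0 0' 1; python3 -c "
from bench import close_job
print(close_job())"
```

```text
time: 18.55
ee_pos: [0.4759, 0.0703, 0.189]
eef_rot: [0.765, 0.555, -0.265, 0.191]
ft_force: [-0.4, 0.4, -0.3]
width: 0.0869
the job is handed in; nothing more can be done
None
```

The drawer front now lies blue face down across both yellow stands of the rack, released, and the job is handed in at 18.6 s of the 58 s allowed.

- **Standing on the fence:** I tipped it up onto a short end against the fence and let go. It stood free for over 3 s. The side camera put its lean at 15–16°, the wrist camera at about 21°; both are inside the limit. Contact force with the fence while released was not measured directly.
- **On the rack:** I took hold of it again from the rack side, over the ridge, turned it over and set it down. The last check from depth showed:
  - centre about 1 mm off the rack's middle both ways
  - length about 1.4° off square
  - level to about 0.1°
  - top face at 74.5 mm, so the centre is at about 67 mm
- **Other objects:** The tape, steel block, drill stand and screwdriver look unmoved in the final picture. I did not measure their positions again.
- **Slip on the way:** While approaching the second grip I entered one sign wrong, which left the hand about 6 mm high. I corrected it before gripping, with no contact.

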